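# Spring the tip box's hidden catch with its release key

## Robot

A 7-joint arm with a two-finger parallel gripper is mounted at the origin on a cart in front of the work surface, level with it; the furniture and walls round the work are solid. World frame = base frame: x ahead of the robot, y to its left, z up, the work surface at z = 0. Lengths are in m, angles in rad, forces in N, time in s.
With the tool pointing down it reaches from about 0.375 to 0.925 m from the base axis. Payload 3.1 kg.
Tool frame: the origin (TCP) lies at the very end of the fingers, on their centre line; the grasp point (between the pads) lies 19 mm behind it; x points along the fingers, z is the direction in which the jaws open and shut, and the axes are right-handed (so a half turn about x gives the same grasp; the last joint's range is limited). The gripper opens to 85 mm and grips with 20 to 120 N. Pads are 22 mm wide; open, the fingers measure 114 mm over their backs; the gripper's body (76 mm by 85 mm) begins 54 mm behind the grasp point. The pads swing forward as they close: fully open they stand 13 mm farther back than shut.
Start: joints at [-1.21, 0.383, 0.044, 1.598, -0.018, 1.161, -0.05], TCP at [0.288, 0.583, 0.231] pointing down, gripper open.
Joint ranges: [-2.61, 2.61], [-0.41, 2.15], [-1.48, 1.57], [0, 2.5], [-1.57, 4.71], [0.05, 1.97], [-2.85, 2.85]. Speed limits (rad/s): [2.79, 2.79, 3.14, 3.14, 3.14, 3.14, 3.14].

## Interface

Orientations are given as a unit quaternion [w, x, y, z].
In Python, from workcell import r gives the robot as it stands.
- The arm moves only by the tool move_arm, never from a script. Its argument "rows" is one flat list of numbers, 7 for each row, row after row: the shift along the tool's x, y, z in m, then the turn, a rotation vector about the tool's x, y, z in degrees, then the opening in per cent of the stroke, from 0 (shut) to 100 (fully open). In form: [dx, dy, dz, ax, ay, az, grip, dx, dy, dz, ax, ay, az, grip, ...]. A call has exactly 8 rows; each row shifts and turns the commanded pose from where the row before left it, along the tool's axes as they then stand; what a row does not reach is not made up. A row lasts 1/12 s, in which the tool goes at most 41.7 mm and 7.16 degrees, less where a joint would pass 70% of its speed; a pose out of reach is approached as far as the arm can. A call with a gripper value outside its range is refused whole. The fingers move at their own pace and stop on an object; "newtons" is the grip in N (left out, the last holds). Time passes only in rows, so rows that do not move let the fingers close, or fill a call up. It gives the time, the measured TCP pose, the force and the opening at its end, in the units of the state.
- r.observe(): the state, without advancing time (a new reading comes with each control period).
- r.camera(name): name is "scene" or "top" or "wrist"; returns (picture, depth): 480x640x3 uint8, blue, green, red; 480x640 float32, m along the optical axis (not along the pixel's ray), 0 where there is no reading.
- r.get_calibration(name): a dict with "intrinsics" (3x3 intrinsics, pixels), "world_from_camera" (4x4, takes a point from camera to world coordinates); the wrist camera has in their place "mount" (4x4, takes a point from camera to tool coordinates, whose origin is the TCP and whose axes are the tool frame's). Camera axes: x right, y down, z forward; pixel columns grow to the right and rows downward; lengths in m; the calibration is good to about 2 mm. A picture is of the moment at which its call begins: read the wrist's pose just before it. get_calibration takes no time and is no camera call.
- r.hand_in(): hands the job in, once; it reports no verdict.
The state is a dict: "time_s": time; "qpos": joint angles; "joint_velocities": joint speeds; "effort": joint torques, N m; "ee_pos": TCP position; "orientation": TCP orientation; "force": force on the tool from outside, world axes, zero at the start; "torque": the same for the moment, N m; "width": finger opening in m.
Only numpy, scipy, OpenCV 4.12 (cv2) and the standard library are available. Lean on these libraries where they do the work, as an engineer would, in place of code of your own. Each camera call takes 0.05 s, during which the arm holds its last target. There are 200 camera calls.

## Task

The takings are due to be counted: open the wooden tip box on the reception desk. Its flat release key was put away handle first in the grey pigeonhole organiser, so draw it out by the blade, put it down and take it again by the handle; then feel along the slot under the front of the lid with the blade until it drops into the hidden recess, and push the catch behind it until the lid springs up. Finally lay the key flat on the worktop in front of the open box, and leave the other things where they are.

Things in the scene. Friction and masses are not known exactly. Their poses are not given: they have to be found in the camera images.
- release_key: The release key, loose, 90 g, 196 mm long: a black handle and a flat steel blade. Origin: on its underside, midway along the 196 mm; z up; its -x points to the blade tip: blade from x = -98 to +12 mm, handle from +12 to +98 mm. It starts flat in one of the three pigeonholes, handle inside, the last 60 mm or so of the blade out of the mouth; it can be drawn straight out.
- key_tip (a point): Tip of the key's blade, at mid-thickness: 98 mm from the key's origin along -x, 10 mm above the underside; axes as the key. The blade is 14 mm wide, 5 mm thick (7.5 to 12.5 mm above the key's underside, so it stands clear of the surface when the key lies flat) and rounded at the tip.
- key_grip (a point): Middle of the key's handle: 60 mm from the key's origin along +x, 10 mm above the underside, 158 mm from the tip; axes as the key. The handle is 86 mm long, 24 mm wide, 20 mm high; it bears the key's weight when laid flat.
- tip_box: The tip box, light wood, screwed down with a steel ear (20 mm) at each side: 150 mm deep (its x), 230 mm wide (its y), 106 mm high with the lid. Origin: centre of its underside; x points into the box; the front face lies at x = -75 mm, faces the box's -x and is overhung 4 mm by the lid. It is fixed.
- slot_mid (a point): Middle of the slot's mouth in the box's front face; axes as the box (x straight in, y left along the slot). The slot is 150 mm long and 14 mm high, 66 to 80 mm above the worktop. Behind it is a black channel 36 mm deep with a flat back. In that back, centred anywhere from 60 mm left to 60 mm right of the middle, unseen, is a recess 24 mm wide and as high as the slot.
- lid (a joint): Angle of the box's lid, hinged along its back edge: 0 shut and latched, springs up by itself to 1.25 rad in about 2 s once the catch lets go.
- catch (a joint): Travel of the hidden catch, in m. Its flat plate stands 12 mm down the recess, so the blade meets it 48 mm in from the box's front face. 0 at rest; pressed straight into the box (box +x) it gives way from about 2 N, lets go of the lid at about 4.5 mm and stops at 9 mm (about 6.5 N); it springs back.
- organiser: The grey pigeonhole organiser, fixed, 156 mm deep (its x), 216 mm wide, 62 mm high, closed on top, sides and back. Origin: centre of its underside; the mouths face its -x, at x = -78 mm. Three pigeonholes at y = -70, 0 and +70 mm, each 64 mm wide, floor 4 mm and ceiling 56 mm above the worktop, hold the key, the brush and the tube in any order.
- hair_brush: Grey hair brush in a pigeonhole, 58x220x27 mm, leave it. Origin under its centre, y lengthwise.
- cream_tube: White cream tube in a pigeonhole, 43x156x30 mm, leave it. Origin under its centre, y lengthwise.
- card_stack: White stack of cards on top of the organiser, 55x89x17 mm, leave it. Origin under its centre.
- candle_jar: Candle in a glass jar, 76 mm wide, 90 mm high, left of the work area, leave it. Origin under its centre.
- stapler: Stapler, 36x145x52 mm, at the left near the front edge, leave it. Origin under its centre.
- sticky_notes: Pad of sticky notes, 77x77x15 mm, at the right near the front edge, leave it. Origin under its centre.

How it is judged:
On the way, in this order (a step that is already met when the one before it is completed fails the run):
1. the key is out of the organiser, lifted and held by its handle (distance between the grasp point and key_grip below 0.05 m and contact force between the fingers and release_key above 1 N and height (world z) of release_key above 0.03 m and horizontal distance between release_key and organiser above 0.13 m), for 0.1 s.
2. the blade, in the slot, has dropped into the recess and pushes the catch in (value of joint catch above 0.003 m and x of key_tip in the frame of tip_box above -0.032 m and z of key_tip in the frame of tip_box between 0.066 and 0.08 m), for 0.05 s.
At the end, for the whole second after the job is handed in: The lid stands open (over 1.1 rad), the catch is back out (under 2 mm), and the key is at rest flat on the worktop (within 12 mm of it, tilted under 0.15 rad), its middle at least 15 mm in front of the box's front face (value of joint lid above 1.1 rad and value of joint catch below 0.002 m and height (world z) of release_key below 0.012 m and angle between release_key's own z axis and vertical below 0.15 rad and linear speed of release_key below 0.02 m/s and x of release_key in the frame of tip_box below -0.09 m); the robot touches nothing.
It fails at once if another loose thing (brush, tube, cards, candle, stapler, notes) is shifted by more than 50 mm (distance of any of hair_brush, cream_tube, card_stack, candle_jar, stapler, sticky_notes from where it was at the start of the episode above 0.05 m).
It also fails if it takes over 72 s, if anything falls off the work surface, if the arm or the gripper's body presses on something with over 40 N, if the wrist force passes 120 N, or if a joint passes its speed limit or range.

## Working session

There is one attempt and no reset: what is moved stays moved. The work goes in short steps, Python scripts to look and compute and a tool call to move; the robot and the scene stay as the last step left them, time stands still between calls to the robot, and variables do not carry over. Pictures are saved under pics/ and viewed, about 8 in all and at most 12, crops included, and the job is handed in when it is done.

Besides the shell and the picture viewer there is one more tool, called after "Emit:" as name(argument=value, ...), one argument or row to a line, values as JSON. move_arm: Moves the arm, as the interface text tells. Its arguments: {"type":"object","properties":{"rows":{"type":"array"},"newtons":{"type":"number"}},"required":["rows"]}

```bash
ls; mkdir -p pics; python3 - <<'E'
from workcell import r
import cv2,numpy as np
s=r.observe();print(s)
for n in("scene","top"):
    p,d=r.camera(n);cv2.imwrite(f"pics/{n}0.png",p);np.save(f"pics/{n}0.npy",d);c=r.get_calibration(n);print(n,c)
print(r.get_calibration("wrist"))
E
```

```text
pics
{'time_s': 0.0, 'qpos': array([-1.20980785,  0.38381974,  0.04378014,  1.599621  , -0.01787757,
        1.16121889, -0.04989128]), 'joint_velocities': array([-4.69817991e-04,  1.85509692e-03,  1.60571392e-03, -2.14305976e-04,
        6.40241182e-05, -1.35165372e-03, -4.08652333e-04]), 'effort': array([-2.00376080e-04, -4.33473122e+01,  1.02441810e+00, -2.49507165e+01,
        1.04646612e-02,  1.15772052e-02, -2.00350098e-05]), 'ee_pos': array([0.28741245, 0.58191986, 0.22987442]), 'orientation': array([ 0.5997926 , -0.37379366,  0.6013436 ,  0.37271035]), 'force': array([ 0.74151276, -0.01560463,  0.22135479]), 'torque': array([-0.022732  , -0.02491038,  0.0124662 ]), 'width': 0.08555872613935574}
scene {'intrinsics': array([[479.01729092,   0.        , 325.35564801],
       [  0.        , 479.01729092, 246.55263205],
       [  0.        ,   0.        ,   1.        ]]), 'world_from_camera': array([[ 0.73640181, -0.26010716,  0.62454514, -0.10309539],
       [-0.67644761, -0.29869675,  0.67320047, -0.8172915 ],
       [ 0.01144534, -0.91821812, -0.3959097 ,  0.53421788],
       [
[... 412 characters left out ...]
2e-02],
       [-1.82339181e-03, -2.14504450e-01, -9.76721309e-01,
         1.40131395e+00],
       [ 0.00000000e+00,  0.00000000e+00,  0.00000000e+00,
         1.00000000e+00]])}
{'intrinsics': array([[409.20165155,   0.        , 325.75215555],
       [  0.        , 409.20165155, 237.01566843],
       [  0.        ,   0.        ,   1.        ]]), 'mount': array([[-7.54081611e-05, -3.20624448e-01,  9.47206396e-01,
        -1.43774552e-01],
       [-1.98431259e-04, -9.47206376e-01, -3.20624457e-01,
         8.22106789e-02],
       [ 9.99999977e-01, -2.12133059e-04,  7.80517802e-06,
         1.95261342e-03],
       [ 0.00000000e+00,  0.00000000e+00,  0.00000000e+00,
         1.00000000e+00]])}
```

View pics/top0.png

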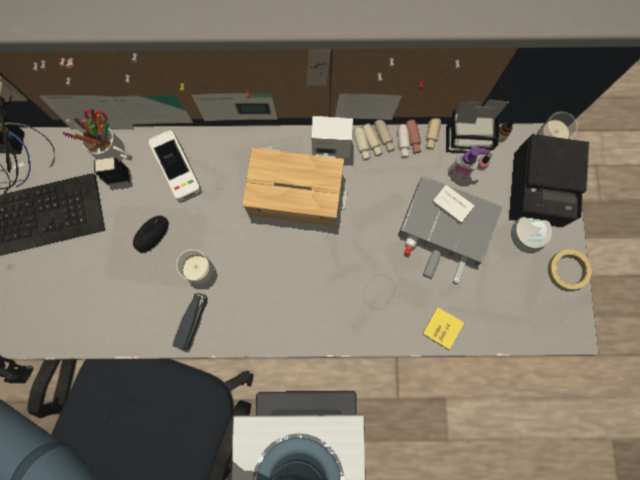

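View pics/scene0.png

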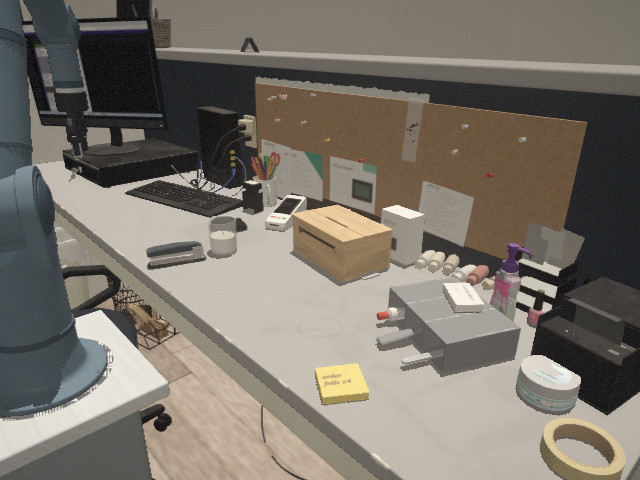

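The top view shows the tip box at (293,187), the organiser at (450,222), and the light blade out of the right pigeonhole at (460,272). The brush handle is in the middle hole and the red-capped tube in the left one.

```bash
cat > h.py <<'E'
from workcell import r
import cv2,numpy as np
from scipy.spatial.transform import Rotation as R
def T_tool(s):
    q=s['orientation'];T=np.eye(4);T[:3,:3]=R.from_quat([q[1],q[2],q[3],q[0]]).as_matrix();T[:3,3]=s['ee_pos'];return T
def cam(name,s=None):
    c=r.get_calibration(name)
    return c['intrinsics'],(c['world_from_camera'] if name!='wrist' else T_tool(s)@c['mount'])
def ray(K,W,uv,z):
    d=W[:3,:3]@np.linalg.solve(K,[uv[0],uv[1],1.]);o=W[:3,3];return o+d*(z-o[2])/d[2]
def proj(K,W,P):
    p=np.linalg.inv(W)@np.r_[P,1];p=K@p[:3];return p[:2]/p[2]
def dep(K,W,d,uv):
    z=d[int(uv[1]),int(uv[0])];return (W@np.r_[np.linalg.solve(K,[uv[0],uv[1],1.])*z,1])[:3]
def quat(M):
    q=R.from_matrix(M).as_quat();return q[[3,0,1,2]]
E
python3 - <<'E'
import cv2,numpy as np
p=cv2.imread('pics/top0.png')
a=cv2.resize(p[130:250,230:360],None,fx=5,fy=5,interpolation=2)
b=cv2.resize(p[170:290,390:510],None,fx=5,fy=5,interpolation=2)
cv2.imwrite('pics/c1.png',np.hstack([a[:, :]])); cv2.imwrite('pics/c2.png',b)
E
```

```text
(no output)
```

View pics/c2.png

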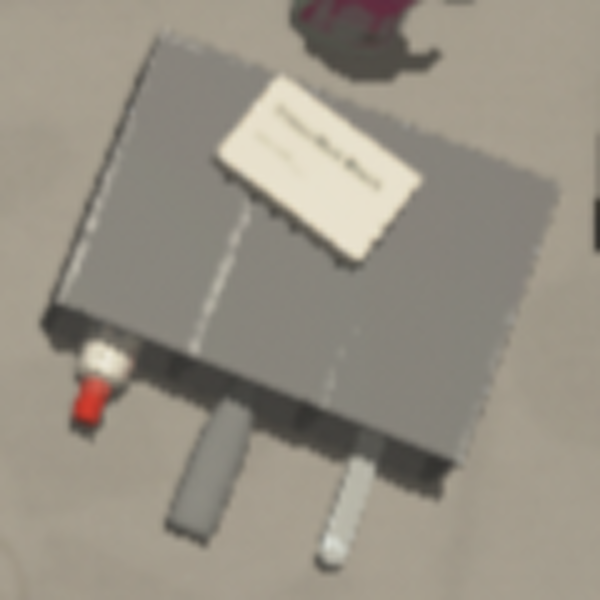

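View pics/c1.png

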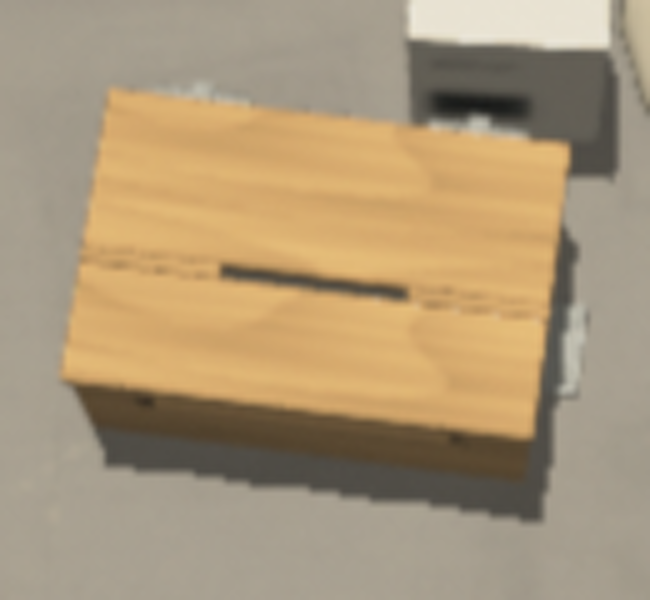

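```bash
python3 - <<'E'
from h import *
K,W=cam('top')
f=lambda c,o,z:np.array([ray(K,W,(u/5+o[0],v/5+o[1]),z) for u,v in c])
# order: front-right, front-left, back-left, back-right
o=f([(460,465),(60,303),(158,35),(558,185)],(390,170),.062)
b=f([(532,438),(63,380),(110,90),(570,143)],(230,130),.106)
for n,q in(('org',o),('box',b)):
    print(n,q[:,:2].round(4),'sizes',[np.linalg.norm(q[i]-q[(i+1)%4]).round(4) for i in range(4)],'c',q.mean(0).round(4))
    v=(q[2]+q[3]-q[0]-q[1]);w=(q[1]+q[2]-q[0]-q[3]);print(' yaw x',np.degrees(np.arctan2(v[1],v[0])),'yaw y-90',np.degrees(np.arctan2(w[1],w[0]))-90)
t=f([(330,562),(368,455)],(390,170),.0165);print('blade',t,np.linalg.norm(t[0]-t[1]),np.degrees(np.arctan2(*(t[1]-t[0])[[1,0]])))
d=np.load('pics/top0.npy')
for uv in((456.5,280),(459,272),(470,240),(293,195),(380,260)):print(uv,dep(K,W,d,uv).round(4))
E
```

```text
org [[ 0.5126 -0.4578]
 [ 0.5966 -0.2634]
 [ 0.737  -0.3192]
 [ 0.6556 -0.5176]] sizes [np.float64(0.2118), np.float64(0.1511), np.float64(0.2145), np.float64(0.155)] c [ 0.6254 -0.3895  0.062 ]
 yaw x -22.1913975532349 yaw y-90 -22.82770865754101
box [[ 0.6204 -0.0982]
 [ 0.6517  0.131 ]
 [ 0.8023  0.1108]
 [ 0.7721 -0.1194]] sizes [np.float64(0.2314), np.float64(0.152), np.float64(0.2322), np.float64(0.1532)] c [0.7116 0.0061 0.106 ]
 yaw x -7.79281462427781 yaw y-90 -7.634417875872273
blade [[ 0.47095589 -0.40182717  0.0165    ]
 [ 0.52582866 -0.42463595  0.0165    ]] 0.05942442182419604 -22.57102749942714
(456.5, 280) [ 0.4778 -0.4048  0.0112]
(459, 272) [ 0.4977 -0.4114  0.0154]
(470, 240) [ 0.5712 -0.4323  0.0611]
(293, 195) [0.6785 0.0077 0.1064]
(380, 260) [ 0.533  -0.2125  0.0014]
```

```bash
cat >> h.py <<'E'
def plan(pos,yawy=None,s=None):
    """target TCP pos, tool x down, tool y at world yaw (deg): prints turn in present tool axes, then shift in turned axes (mm)"""
    s=s or r.observe();T=T_tool(s);M=T[:3,:3]
    if yawy is not None:
        a=np.radians(yawy);y=np.array([np.cos(a),np.sin(a),0]);x=np.array([0,0,-1.]);N=np.c_[x,y,np.cross(x,y)]
        print('turn deg',np.degrees(R.from_matrix(M.T@N).as_rotvec()).round(2));M=N
    print('shift mm',((M.T@(np.array(pos)-T[:3,3]))*1000).round(1))
def st():
    s=r.observe();T=T_tool(s)
    print('t',s['time_s'],'q',s['qpos'].round(2),'p',T[:3,3].round(4),'w',round(s['width'],4),'F',s['force'].round(1),'yawy',np.degrees(np.arctan2(T[1,1],T[0,1])).round(1),'xax',T[:3,0].round(3));return s
E
python3 - <<'E'
from h import *
st()
K,W=cam('top')
for uv in((443,328),(424,331),(440,347),(462,324),(445,309)): print(uv,ray(K,W,uv,.015).round(3))
t=np.array([.471,-.402]);k=np.array([np.cos(np.radians(-22.5)),np.sin(np.radians(-22.5))])
g=t+.028*k;print(g)
plan([*g,.15],157.5)
E
```

```text
t 0.1 q [-1.21  0.38  0.04  1.6  -0.02  1.16 -0.05] p [0.2875 0.582  0.23  ] w 0.0852 F [ 0.7  1.4 -0.5] yawy 153.7 xax [-0.001 -0.002 -1.   ]
(443, 328) [ 0.357 -0.363  0.015]
(424, 331) [ 0.35  -0.315  0.015]
(440, 347) [ 0.311 -0.353  0.015]
(462, 324) [ 0.367 -0.411  0.015]
(445, 309) [ 0.404 -0.37   0.015]
[ 0.49686863 -0.41271514]
turn deg [-3.78 -0.14  0.  ]
shift mm [  80.  -574.1 -838.9]
```

Emit:
move_arm(
  rows=[0,0,0,-3.8,0,0,100,0,-0.0228,-0.0333,0,0,0,100,0,-0.0228,-0.0333,0,0,0,100,0,-0.0228,-0.0333,0,0,0,100,0,-0.0228,-0.0333,0,0,0,100,0,-0.0228,-0.0333,0,0,0,100,0,-0.0228,-0.0333,0,0,0,100,0,-0.0228,-0.0333,0,0,0,100],
  newtons=80,
)

```text
time_s: 0.77
ee_pos: [0.3459, 0.3041, 0.2308]
orientation: [0.588, -0.393, 0.588, 0.393]
force: [0.8, 0.0, -0.7]
width: 0.0858
```

Emit:
move_arm(
  rows=[0,-0.0228,-0.0333,0,0,0,100,0,-0.0228,-0.0333,0,0,0,100,0,-0.0228,-0.0333,0,0,0,100,0,-0.0228,-0.0333,0,0,0,100,0,-0.0228,-0.0333,0,0,0,100,0,-0.0228,-0.0333,0,0,0,100,0,-0.0228,-0.0333,0,0,0,100,0,-0.0228,-0.0333,0,0,0,100],
)

```text
time_s: 1.43
ee_pos: [0.4123, -0.0116, 0.2311]
orientation: [0.588, -0.393, 0.588, 0.393]
force: [1.2, 0.7, 0.4]
width: 0.0853
```

Emit:
move_arm(
  rows=[0.01,-0.0228,-0.0333,0,0,0,60,0.01,-0.0228,-0.0333,0,0,0,60,0.01,-0.0228,-0.0333,0,0,0,60,0.01,-0.0228,-0.0333,0,0,0,60,0.01,-0.0228,-0.0333,0,0,0,60,0.01,-0.0228,-0.0333,0,0,0,60,0.01,-0.0228,-0.0333,0,0,0,60,0.01,-0.0228,-0.0333,0,0,0,60],
)

```text
time_s: 2.1
ee_pos: [0.4795, -0.3267, 0.1499]
orientation: [0.587, -0.393, 0.588, 0.394]
force: [1.2, -0.3, 1.0]
width: 0.0511
```

```bash
python3 - <<'E'
from h import *
s=st();p,d=r.camera('wrist');cv2.imwrite('pics/w1.png',p);np.save('pics/w1.npy',d)
K,W=cam('wrist',s)
print('pred tip',proj(K,W,[.471,-.402,.014]),'mouth',proj(K,W,[.526,-.4245,.014]))
plan([.4969,-.4127,.15],157.5)
E
```

```text
t 2.1 q [-0.11  0.43  0.79  1.87 -0.36  0.99  2.01] p [ 0.4795 -0.3267  0.1499] w 0.0511 F [ 1.2 -0.3  1. ] yawy 157.6 xax [-0.001  0.001 -1.   ]
pred tip [223.04975936 248.07470603] mouth [229.45929268 320.1128055 ]
turn deg [-0.49 -0.67  0.03]
shift mm [ -1.8 -47.1 -62. ]
```

View pics/w1.png

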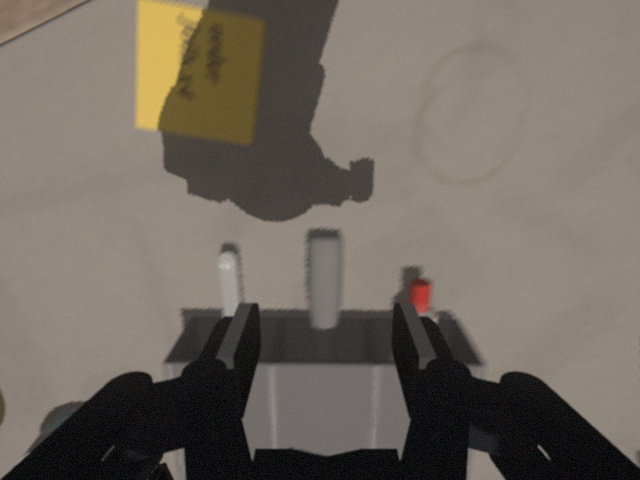

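The blade in the wrist view has its tip at (227,252) and runs to about (231,310). The prediction was (223,248), so the estimate holds to a few mm.

```bash
python3 - <<'E'
from h import *
s=st();K,W=cam('wrist',s)
a,b=ray(K,W,(227.5,252),.0165),ray(K,W,(231,310),.0165)
u=(b-a)/np.linalg.norm(b-a);print(a,b,np.linalg.norm(b-a),np.degrees(np.arctan2(u[1],u[0])))
g=a+.028*u;g[2]=.005;print(g);plan(g,157.5)
E
```

```text
t 2.15 q [-0.1   0.44  0.79  1.87 -0.36  0.98  2.02] p [ 0.4771 -0.3374  0.1482] w 0.0513 F [ 0.3 -6.9  0.6] yawy 157.0 xax [-0.004 -0.011 -1.   ]
[ 0.47064207 -0.41128566  0.0165    ] [ 0.51357915 -0.43057415  0.0165    ] 0.047070571132606785 -24.19090078480801
[ 0.49618325 -0.42275945  0.005     ]
turn deg [-0.49 -0.67  0.03]
shift mm [143.2 -50.3 -71.6]
```

Emit:
move_arm(
  rows=[0,-0.024,-0.03,0,0,0,55,0,-0.024,-0.03,0,0,0,55,0,0,0,0,0,0,55,0.03,0,0,0,0,0,55,0.03,0,0,0,0,0,55,0,0,0,0,0,0,55,0,0,0,0,0,0,55,0,0,0,0,0,0,55],
)

```text
time_s: 2.82
ee_pos: [0.5013, -0.3993, 0.0923]
orientation: [0.588, -0.393, 0.588, 0.393]
force: [0.2, -0.7, 0.8]
width: 0.0469
```

```bash
python3 - <<'E'
from h import *
s=st();plan([.4985,-.412,.005],157.2)
p,d=r.camera('wrist');cv2.imwrite('pics/w2.png',p);K,W=cam('wrist',s)
print(proj(K,W,[.472,-.4013,.0165]),proj(K,W,[.516,-.420,.0165]))
# light blade pixels
h=cv2.cvtColor(p,cv2.COLOR_BGR2GRAY);print([ (v,np.where(h[v,180:460]>150)[0][[0,-1]]+180) for v in range(200,420,12) if (h[v,180:460]>150).sum()>3])
E
```

```text
t 2.8167 q [ 0.07  0.62  0.71  1.75 -0.48  0.95  2.16] p [ 0.5013 -0.3993  0.0923] w 0.0469 F [ 0.2 -0.7  0.8] yawy 157.5 xax [ 0.001 -0.001 -1.   ]
turn deg [ 0.33 -0.02  0.05]
shift mm [ 87.3  -2.3 -12.8]
[298.6777679  205.05558551] [299.62798193 283.89475807]
[(200, array([399, 459])), (212, array([398, 459])), (224, array([397, 459])), (236, array([180, 459])), (248, array([180, 459])), (260, array([180, 459])), (272, array([180, 459])), (284, array([180, 318])), (296, array([180, 318])), (308, array([180, 237])), (320, array([180, 221])), (332, array([180, 215])), (344, array([180, 210])), (356, array([180, 380])), (368, array([180, 379])), (380, array([372, 378])), (392, array([372, 378])), (416, array([369, 372]))]
```

```bash
python3 -c "
import cv2;p=cv2.imread('pics/w2.png');cv2.imwrite('pics/w2c.png',cv2.resize(p[160:400,180:440],None,fx=2,fy=2))"
```

```text
(no output)
```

View pics/w2c.png

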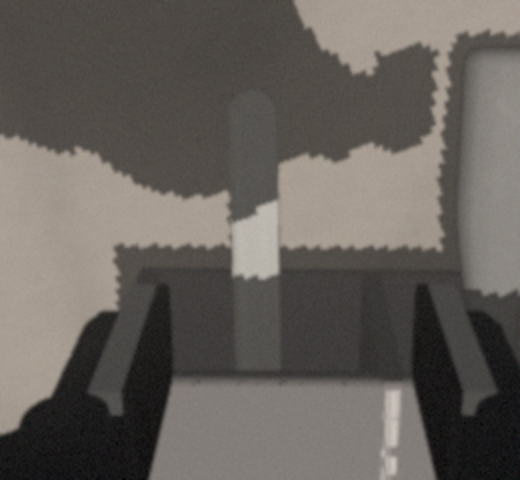

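Seen from close by, the blade is centred at u≈307 and its tip is at v≈206, so it lies 4.7 mm toward +z from the estimate. I'll correct for that and go down.

Emit:
move_arm(
  rows=[0.022,-0.002,-0.008,0,0,0,55,0.022,0,0,0,0,0,55,0.022,0,0,0,0,0,55,0.021,0,0,0,0,0,55,0,0,0,0,0,0,55,0,0,0,0,0,0,0,0,0,0,0,0,0,0,0,0,0,0,0,0,0],
  newtons=80,
)

```text
time_s: 3.53
ee_pos: [0.5012, -0.409, 0.007]
orientation: [0.588, -0.394, 0.587, 0.391]
force: [-0.0, -0.7, 0.3]
width: 0.0116
```

Emit:
move_arm(
  rows=[0,0,0,0,0,0,0,0,0,0,0,0,0,0,0,0,0,0,0,0,0,0,0,0,0,0,0,0,0,0,0,0,0,0,0,0,0,0,0,0,0,0,0,0,0,0,0,0,0,0,0,0,0,0,0,0],
)

```text
time_s: 4.2
ee_pos: [0.5005, -0.4081, 0.0048]
orientation: [0.588, -0.394, 0.588, 0.392]
force: [2.6, -2.1, 3.0]
width: 0.0113
```

Emit:
move_arm(
  rows=[-0.007,0,0,0,0,0,0,-0.007,0,0,0,0,0,0,-0.006,0,0,0,0,0,0,0,0.01,0,0,0,0,0,0,0.02,0,0,0,0,0,0,0.02,0,0,0,0,0,0,0.01,0,0,0,0,0,0,0,0,0,0,0,0],
)

```text
time_s: 4.87
ee_pos: [0.44, -0.3827, 0.0234]
orientation: [0.588, -0.39, 0.589, 0.394]
force: [-0.0, -1.4, -1.1]
width: 0.0106
```

```bash
python3 - <<'E'
from h import *
s=st()
p,d=r.camera('wrist');cv2.imwrite('pics/w3.png',p)
q,d=r.camera('scene');cv2.imwrite('pics/s3.png',np.hstack([cv2.resize(q[260:400,340:540],(570,400)),cv2.resize(p[120:480,220:420],(222,400))]))
E
```

```text
t 4.8667 q [ 0.11  0.63  0.67  1.91 -0.54  0.79  2.25] p [ 0.44   -0.3827  0.0234] w 0.0106 F [-0.  -1.4 -1.1] yawy 157.4 xax [-0.004  0.004 -1.   ]
```

View pics/s3.png

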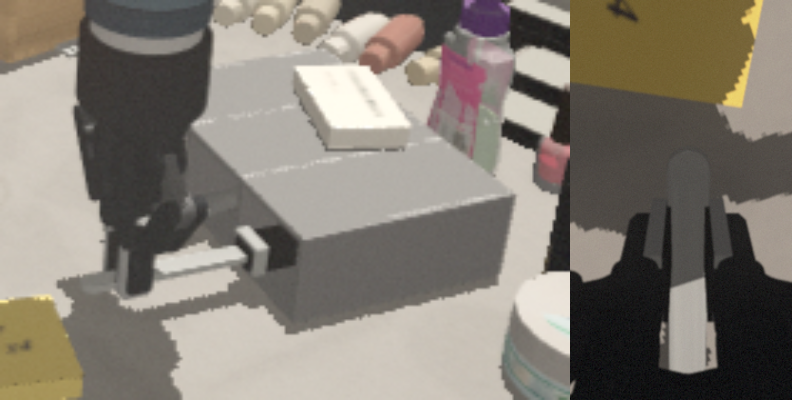

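The key is held level, with the handle just leaving the hole. I'll pull it clear, lift it and start turning it round.

Emit:
move_arm(
  rows=[0,0.02,0,0,0,0,0,0,0.02,0,0,0,0,0,0,0.02,0,0,0,0,0,0,0.02,0,0,0,0,0,0,0.02,0,0,0,0,0,0,0.015,0,0,0,0,0,-0.03,0,0,0,0,0,0,-0.04,0,0,0,0,0,0],
)

```text
time_s: 5.63
ee_pos: [0.3355, -0.3383, 0.0926]
orientation: [0.586, -0.39, 0.589, 0.395]
force: [1.4, -0.2, -0.5]
width: 0.0108
```

Emit:
move_arm(
  rows=[-0.03,0,0,6.9,0,0,0,0,0,0,6.9,0,0,0,0,0,0,6.9,0,0,0,0,0,0,6.9,0,0,0,0,0,0,6.9,0,0,0,0,0,0,6.9,0,0,0,0,0,0,6.9,0,0,0,0,0,0,6.9,0,0,0],
)

```text
time_s: 6.3
ee_pos: [0.3399, -0.3412, 0.1252]
orientation: [0.704, -0.075, 0.703, 0.074]
force: [-0.1, 0.1, -0.9]
width: 0.0109
```

Emit:
move_arm(
  rows=[0,0,0,6.9,0,0,0,0,0,0,6.9,0,0,0,0,0,0,6.9,0,0,0,0,0,0,6.9,0,0,0,0,0,0,6.9,0,0,0,0,0,0,6.9,0,0,0,0,0,0,6.9,0,0,0,0,0,0,6.9,0,0,0],
)

```text
time_s: 6.97
ee_pos: [0.3402, -0.3411, 0.1251]
orientation: [0.658, 0.259, 0.657, -0.26]
force: [0.8, 0.0, -0.5]
width: 0.0115
```

```bash
python3 - <<'E'
from h import *
st();plan([.53,-.06,.09],-7.7)
p,d=r.camera('top');cv2.imwrite('pics/t4.png',p)
E
```

```text
t 6.9667 q [-0.38  0.53  1.32  2.13 -0.64  0.97  0.55] p [ 0.3402 -0.3411  0.1251] w 0.0115 F [ 0.8  0.  -0.5] yawy 46.9 xax [ 0.002 -0.002 -1.   ]
turn deg [54.6   0.13 -0.07]
shift mm [  35.1  150.5 -304. ]
```

Emit:
move_arm(
  rows=[0,0,0,6.8,0,0,0,0,0,0,6.8,0,0,0,0,0,0,6.8,0,0,0,0,0,0,6.8,0,0,0,0,0,0,6.8,0,0,0,0,0,0,6.8,0,0,0,0,0,0,6.8,0,0,0,0,0,0,6.8,0,0,0],
)

```text
time_s: 7.68
ee_pos: [0.3398, -0.341, 0.1247]
orientation: [-0.468, -0.531, -0.466, 0.531]
force: [0.6, -1.1, -1.0]
width: 0.0111
```

Emit:
move_arm(
  rows=[0,0.015,-0.03,0,0,0,0,0,0.015,-0.03,0,0,0,0,0,0.015,-0.03,0,0,0,0,0,0.015,-0.03,0,0,0,0,0,0.015,-0.03,0,0,0,0,0,0.015,-0.03,0,0,0,0,0,0.015,-0.03,0,0,0,0,0,0.015,-0.03,0,0,0,0],
)

```text
time_s: 8.35
ee_pos: [0.4901, -0.1154, 0.1245]
orientation: [0.469, 0.53, 0.468, -0.529]
force: [0.5, -0.5, -1.9]
width: 0.0108
```

Emit:
move_arm(
  rows=[0,0.015,-0.03,0,0,0,0,0,0.015,-0.03,0,0,0,0,0.02,0,0,0,0,0,0,0.02,0,0,0,0,0,0,0.01,0,0,0,0,0,0,0,0,0,0,0,0,0,0,0,0,0,0,0,0,0,0,0,0,0,0,0],
)

```text
time_s: 9.02
ee_pos: [0.5255, -0.0625, 0.0752]
orientation: [0.468, 0.531, 0.467, -0.53]
force: [0.3, 0.1, -1.0]
width: 0.011
```

```bash
python3 - <<'E'
from h import *
s=st();plan([.53,-.06,.003],-7.7)
p,d=r.camera('scene');cv2.imwrite('pics/s5.png',cv2.resize(p[180:360,240:480],(800,600)))
E
```

```text
t 9.0167 q [-0.96  0.94  1.38  2.05 -1.06  1.15 -0.79] p [ 0.5255 -0.0625  0.0752] w 0.011 F [ 0.3  0.1 -1. ] yawy -7.3 xax [ 0.002 -0.    -1.   ]
turn deg [ 0.41  0.01 -0.09]
shift mm [72.2  4.1 -3.1]
```

View pics/s5.png

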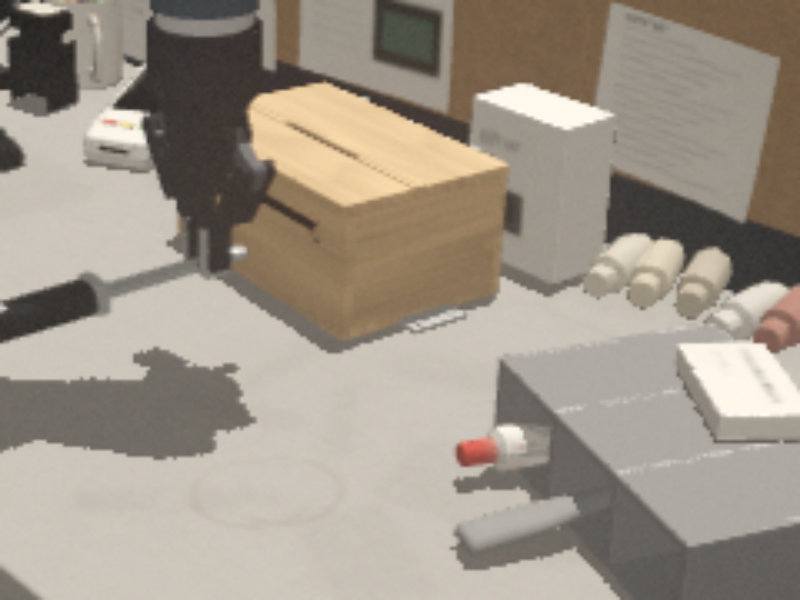

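The key is held with its blade toward the box and its handle slightly low. I'll set it down and let go.

Emit:
move_arm(
  rows=[0.02,0,0,0,0,0,0,0.02,0,0,0,0,0,0,0.015,0,0,0,0,0,0,0.007,0,0,0,0,0,0,0.004,0,0,0,0,0,0,0.004,0,0,0,0,0,0,0.002,0,0,0,0,0,0,0,0,0,0,0,0,0],
)

```text
time_s: 9.73
ee_pos: [0.5255, -0.0623, 0.0031]
orientation: [0.468, 0.531, 0.467, -0.531]
force: [0.3, -0.4, 1.3]
width: 0.0107
```

Emit:
move_arm(
  rows=[0,0,0,0,0,0,0,0,0,0,0,0,0,50,0,0,0,0,0,0,50,0,0,0,0,0,0,50,0,0,0,0,0,0,50,-0.03,0,0,0,0,0,50,-0.04,0,0,0,0,0,50,-0.04,0,0,0,0,0,50],
)

```text
time_s: 10.4
ee_pos: [0.5235, -0.0617, 0.1126]
orientation: [-0.466, -0.53, -0.468, 0.532]
force: [0.7, 0.0, 0.8]
width: 0.0429
```

Emit:
move_arm(
  rows=[-0.04,-0.02,0,0,0,0,70,0,-0.04,0,0,0,0,70,0,-0.04,0,0,0,0,70,0,0,0,0,0,0,70,0,0,0,-7.1,0,0,70,0,0,0,-7.1,0,0,70,0,0,0,-7.1,0,0,70,0,0,0,-7.1,0,0,70],
)

```text
time_s: 11.07
ee_pos: [0.4408, -0.0515, 0.1523]
orientation: [0.583, 0.399, 0.583, -0.401]
force: [-0.4, -0.4, -0.5]
width: 0.0597
```

Emit:
move_arm(
  rows=[0,0,0,-7.1,0,0,70,0,0,0,-7.1,0,0,70,0,0,0,-7.1,0,0,70,0,0,0,-7.1,0,0,70,0,0,0,-7.1,0,0,70,0,0,0,-7.1,0,0,70,0,0,0,-7.1,0,0,70,0,0,0,-7.1,0,0,70],
)

```text
time_s: 11.73
ee_pos: [0.4407, -0.052, 0.1522]
orientation: [0.702, 0.074, 0.704, -0.076]
force: [0.3, 0.1, -0.2]
width: 0.0598
```

Emit:
move_arm(
  rows=[0,0,0,-7.1,0,0,70,0,0,0,-7.1,0,0,70,0,0,0,-7.1,0,0,70,0,0,0,-7.1,0,0,70,0,0,0,-7.1,0,0,70,0,0,0,-7.1,0,0,70,0,0,0,-7.1,0,0,70,0,0,0,-7.1,0,0,70],
)

```text
time_s: 12.4
ee_pos: [0.4405, -0.0521, 0.152]
orientation: [0.653, -0.269, 0.655, 0.268]
force: [0.2, 1.0, 0.0]
width: 0.0598
```

```bash
python3 - <<'E'
from h import *
s=st()
p,d=r.camera('top');cv2.imwrite('pics/t6.png',p[180:360,220:400])
p,d=r.camera('wrist');cv2.imwrite('pics/w6.png',p)
E
```

```text
t 12.4 q [-0.98  0.13  1.08  2.18 -0.14  0.9   0.96] p [ 0.4405 -0.0521  0.152 ] w 0.0598 F [0.2 1.  0. ] yawy 134.6 xax [-0.003 -0.002 -1.   ]
```

View pics/w6.png

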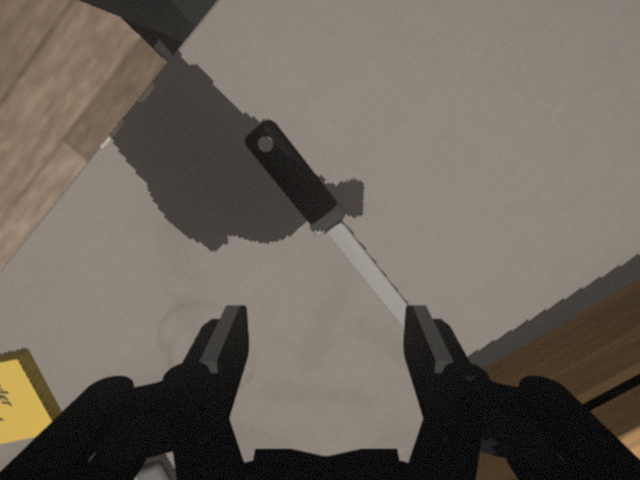

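The key lies flat: handle end at about (259,130), collar at about (332,221), blade running toward (400,308).

```bash
python3 - <<'E'
from h import *
s=r.observe();K,W=cam('wrist',dict(s))
a=ray(K,W,(259,129),.02);b=ray(K,W,(333,222),.02);c=ray(K,W,(397,309),.0125)
print(a,b,c,np.linalg.norm(a-b));u=(b-a)/np.linalg.norm(b-a);v=(c-b)[:2];y=np.degrees(np.arctan2(u[1],u[0]));print('yaw',y,np.degrees(np.arctan2(v[1],v[0])))
g=a+.038*u;print('grip',g,'tip',a+.196*u);st();plan([g[0],g[1],.002],180+y)
E
```

```text
[ 0.36569171 -0.03563332  0.02      ] [ 0.44480032 -0.04698402  0.02      ] [ 0.53147303 -0.0639514   0.0125    ] 0.07991877143126914
yaw -8.165215519191243 -11.076362382662763
grip [ 0.40330649 -0.04103038  0.02      ] tip [ 0.55970479 -0.06347081  0.02      ]
t 12.5 q [-0.98  0.13  1.08  2.18 -0.14  0.9   0.95] p [ 0.4406 -0.0521  0.1521] w 0.0599 F [ 0.2 -0.5 -0.7] yawy 134.3 xax [-0.003 -0.002 -1.   ]
turn deg [-37.56  -0.17  -0.09]
shift mm [150.1  38.5   5.7]
```

Emit:
move_arm(
  rows=[0,0,0,-7.1,0,0,70,0,0,0,-7.1,0,0,70,0,0,0,-7.1,0,0,70,0,0,0,-7.1,0,0,70,0,0,0,-7.1,0,0,70,0,0.02,0.003,-1.5,0,0,70,0.03,0.018,0.003,0,0,0,70,0.03,0,0,0,0,0,70],
)

```text
time_s: 13.17
ee_pos: [0.4029, -0.0377, 0.0926]
orientation: [0.538, -0.458, 0.536, 0.462]
force: [-0.6, 1.1, -0.9]
width: 0.0598
```

Emit:
move_arm(
  rows=[0.03,0,0,0,0,0,70,0.03,0,0,0,0,0,70,0.02,0,0,0,0,0,70,0.008,0,0,0,0,0,70,0,0,0,0,0,0,70,0,0,0,0,0,0,0,0,0,0,0,0,0,0,0,0,0,0,0,0,0],
  newtons=100,
)

```text
time_s: 13.83
ee_pos: [0.4052, -0.0402, 0.0052]
orientation: [0.536, -0.461, 0.537, 0.46]
force: [-0.2, -1.2, 1.5]
width: 0.0242
```

Emit:
move_arm(
  rows=[0,0,0,0,0,0,0,0,0,0,0,0,0,0,0,0,0,0,0,0,0,-0.03,0,0,0,0,0,0,-0.03,0,0,0,0,0,0,-0.01,0,0,0,0,0,0,0,0,0,0,0,0,0,0,0,0,0,0,0,0],
)

```text
time_s: 14.5
ee_pos: [0.4049, -0.0389, 0.075]
orientation: [0.536, -0.461, 0.536, 0.461]
force: [0.3, 0.2, -0.6]
width: 0.0212
```

```bash
python3 - <<'E'
from h import *
s=st()
p,d=r.camera('wrist');cv2.imwrite('pics/w7.png',p);np.save('pics/w7.npy',d)
K,W=cam('wrist',s);print(proj(K,W,[.7136-.075*.991,.0058+.075*.134,.073]))
E
```

```text
t 14.5 q [-0.89  0.24  0.96  2.32 -0.3   0.71  1.71] p [ 0.4049 -0.0389  0.075 ] w 0.0212 F [ 0.3  0.2 -0.6] yawy 171.4 xax [ 0.  0. -1.]
[477.55434757 656.99112876]
```

View pics/w7.png

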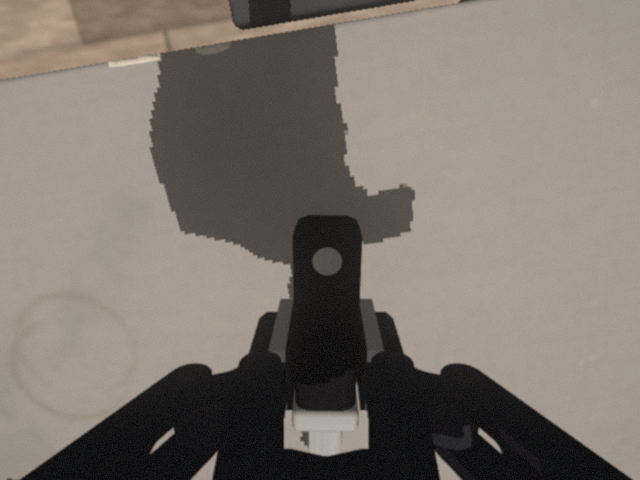

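The key is gripped by its handle and lies in line with the tool. I'll bring the tip to just in front of the slot's right part and measure there.

Emit:
move_arm(
  rows=[0,0,0,-0.9,0,0,0,0.0,-0.01,0.013,0,0,0,0,0.0075,-0.02,0.013,0,0,0,0,0,-0.015,0,0,0,0,0,0,0,0,0,0,0,0,0,0,0,0,0,0,0,0,0,0,0,0,0,0,0,0,0,0,0,0,0],
)

```text
time_s: 15.22
ee_pos: [0.4503, -0.0207, 0.066]
orientation: [0.531, -0.464, 0.535, 0.465]
force: [0.3, -0.7, -1.7]
width: 0.0212
```

```bash
python3 - <<'E'
from h import *
s=st();T=T_tool(s)
pred=T[:3,3]-.158*T[:3,1]+np.array([0,0,.0055]);print('pred tip',pred)
ims=[]
for n,(u0,u1,v0,v1) in {'top':(230,350,150,240),'scene':(0,0,0,0)}.items():
    p,d=r.camera(n);cv2.imwrite(f'pics/{n}8.png',p);np.save(f'pics/{n}8.npy',d);K,W=cam(n)
    c=proj(K,W,pred).astype(int);o=(c[0]-50,c[1]-37);print(n,'tip px',proj(K,W,pred),'slotmid',proj(K,W,[.6395,.0159,.073]),'origin',o)
    ims.append(cv2.resize(p[o[1]:o[1]+100,o[0]:o[0]+66],(396,600),interpolation=2) if n=='top' else cv2.resize(p[o[1]-20:o[1]+80,o[0]:o[0]+66],(396,600),interpolation=2))
cv2.imwrite('pics/m8.png',np.hstack(ims))
E
```

```text
t 15.2167 q [-0.82  0.36  0.87  2.22 -0.41  0.74  1.77] p [ 0.4503 -0.0207  0.066 ] w 0.0212 F [ 0.3 -0.7 -1.7] yawy 172.2 xax [-0.005 -0.002 -1.   ]
pred tip [ 0.60683268 -0.04215026  0.07075526]
top tip px [313.64314848 226.56992905] slotmid [290.36477286 213.86861054] origin (np.int64(263), np.int64(189))
scene tip px [322.49721143 250.46010347] slotmid [316.61057948 239.20151534] origin (np.int64(272), np.int64(213))
```

View pics/m8.png

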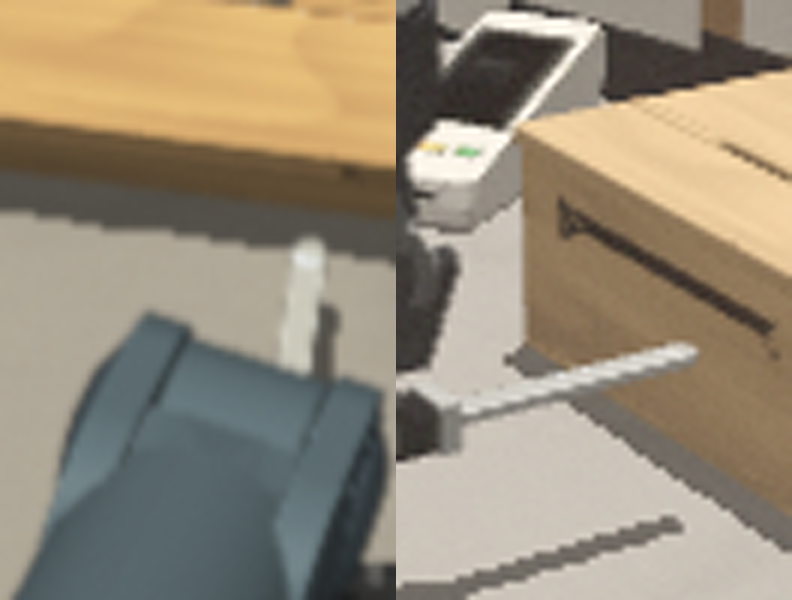

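Tip in the top image ≈ (314.3,229), in the scene image ≈ (322.2,251.3). Slot ends in the scene image ≈ (300,228.5) and (334.7,247.7).

```bash
python3 - <<'E'
from h import *
from scipy.optimize import least_squares
Kt,Wt=cam('top');Ks,Ws=cam('scene')
f=lambda X:np.r_[proj(Kt,Wt,X)-(314.3,228.5),proj(Ks,Ws,X)-(322,251)]
o=least_squares(f,[.6,-.04,.07]);print('tip',o.x,o.fun)
m=np.array([.6395,.0159,.073]);y=np.array([.134,.991,0]);x=np.array([.991,-.134,0])
print('slot ends pred',proj(Ks,Ws,m+.075*y),proj(Ks,Ws,m-.075*y))
# slot ends on assumed front plane
for uv in((300,228.5),(334.7,247.7)):
    d=Ws[:3,:3]@np.linalg.solve(Ks,[*uv,1.]);c=Ws[:3,3];P=c+d*((m-c)@x)/(d@x);print(P,(P-m)@y)
print('tip in slot frame',(o.x-m)@x,(o.x-m)@y,o.x[2]-.073)
st()
E
```

```text
tip [ 0.60240036 -0.04422646  0.07117888] [ 0.18362361 -0.24687455 -0.28996101  0.0542498 ]
slot ends pred [300.74644665 230.1221402 ] [334.0270377 249.1693188]
[0.65003786 0.09383301 0.07640515] 0.07864368620096725
[ 0.62910145 -0.06100274  0.07779223] -0.07760401882707568
tip in slot frame -0.028708797697294897 -0.06455667815325031 -0.001821119363597315
t 15.3167 q [-0.82  0.36  0.87  2.22 -0.41  0.74  1.77] p [ 0.4509 -0.0204  0.0664] w 0.0215 F [ 0.5  0.1 -1.2] yawy 172.2 xax [-0.003 -0.002 -1.   ]
```

Emit:
move_arm(
  rows=[-0.002,0,0.003,0,0,0,0,0,0,0,0,0,0,0,0,-0.008,0,0,0,0,0,0,-0.008,0,0,0,0,0,0,-0.008,0,0,0,0,0,0,-0.008,0,0,0,0,0,0,-0.008,0,0,0,0,0,0,0,0,0,0,0,0],
)

```text
time_s: 15.98
ee_pos: [0.4953, -0.0231, 0.0691]
orientation: [0.532, -0.466, 0.533, 0.464]
force: [0.1, -0.5, -1.2]
width: 0.0215
```

Emit:
move_arm(
  rows=[0,-0.003,0,0,0,0,0,0,-0.003,0,0,0,0,0,0,-0.003,0,0,0,0,0,0,-0.003,0,0,0,0,0,0,-0.003,0,0,0,0,0,0,0,0,0,0,0,0,0,0,0,0,0,0,0,0,0,0,0,0,0,0],
)

```text
time_s: 16.65
ee_pos: [0.5069, -0.0246, 0.0685]
orientation: [0.531, -0.465, 0.534, 0.465]
force: [-0.8, -0.1, -0.7]
width: 0.0212
```

```bash
python3 - <<'E'
from h import *
s=st();q=s['qpos'];print(s['torque'])
E
```

```text
t 16.65 q [-0.73  0.45  0.83  2.09 -0.47  0.79  1.81] p [ 0.5069 -0.0246  0.0685] w 0.0212 F [-0.8 -0.1 -0.7] yawy 172.3 xax [-0.002 -0.002 -1.   ]
[0.01687245 0.03550032 0.01741847]
```

Emit:
move_arm(
  rows=[0,-0.002,0,0,0,0,0,0,-0.002,0,0,0,0,0,0,-0.002,0,0,0,0,0,0,0,0,0,0,0,0,0,0,0,0,0,0,0,0,0,0,0,0,0,0,0,0,0,0,0,0,0,0,0,0,0,0,0,0],
)

```text
time_s: 17.32
ee_pos: [0.513, -0.0254, 0.0685]
orientation: [0.532, -0.465, 0.534, 0.465]
force: [0.2, -0.2, -1.2]
width: 0.0215
```

Emit:
move_arm(
  rows=[0,-0.002,0,0,0,0,0,0,-0.002,0,0,0,0,0,0,-0.002,0,0,0,0,0,0,0,0,0,0,0,0,0,0,0,0,0,0,0,0,0,0,0,0,0,0,0,0,0,0,0,0,0,0,0,0,0,0,0,0],
)

```text
time_s: 17.98
ee_pos: [0.5161, -0.0258, 0.0676]
orientation: [0.53, -0.463, 0.535, 0.467]
force: [-4.9, 0.9, 1.9]
width: 0.0215
```

Contact with the channel's flat back at ee x ≈ 0.516, about 37 mm in. I'll now slide left with that light pressure.

Emit:
move_arm(
  rows=[0,0,0.0025,0,0,0,0,0,0,0.0025,0,0,0,0,0,0,0.0025,0,0,0,0,0,0,0.0025,0,0,0,0,0,0,0.0025,0,0,0,0,0,0,0.0025,0,0,0,0,0,0,0.0025,0,0,0,0,0,0,0.0025,0,0,0,0],
)

```text
time_s: 18.65
ee_pos: [0.5186, -0.008, 0.0674]
orientation: [0.531, -0.463, 0.536, 0.465]
force: [-4.3, -2.7, -1.4]
width: 0.0216
```

Emit:
move_arm(
  rows=[0,0,0.0025,0,0,0,0,0,0,0.0025,0,0,0,0,0,0,0.0025,0,0,0,0,0,0,0.0025,0,0,0,0,0,0,0.0025,0,0,0,0,0,0,0.0025,0,0,0,0,0,0,0.0025,0,0,0,0,0,0,0.0025,0,0,0,0],
)

```text
time_s: 19.32
ee_pos: [0.5214, 0.0119, 0.0673]
orientation: [0.531, -0.463, 0.536, 0.465]
force: [-4.3, -2.2, -1.2]
width: 0.0215
```

Emit:
move_arm(
  rows=[0,0,0.0025,0,0,0,0,0,0,0.0025,0,0,0,0,0,0,0.0025,0,0,0,0,0,0,0.0025,0,0,0,0,0,0,0.0025,0,0,0,0,0,0,0.0025,0,0,0,0,0,0,0.0025,0,0,0,0,0,0,0.0025,0,0,0,0],
)

```text
time_s: 19.98
ee_pos: [0.5242, 0.0318, 0.0673]
orientation: [0.53, -0.463, 0.536, 0.465]
force: [-4.4, -2.5, -1.6]
width: 0.0215
```

Emit:
move_arm(
  rows=[0,0,0.0025,0,0,0,0,0,0,0.0025,0,0,0,0,0,0,0.0025,0,0,0,0,0,0,0.0025,0,0,0,0,0,0,0.0025,0,0,0,0,0,0,0.0025,0,0,0,0,0,0,0.0025,0,0,0,0,0,0,0.0025,0,0,0,0],
)

```text
time_s: 20.65
ee_pos: [0.527, 0.0517, 0.0672]
orientation: [0.53, -0.463, 0.536, 0.465]
force: [-3.2, -2.6, -2.0]
width: 0.0212
```

Emit:
move_arm(
  rows=[0,0,0.0025,0,0,0,0,0,0,0.0025,0,0,0,0,0,0,0.0025,0,0,0,0,0,0,0.0025,0,0,0,0,0,0,0.0025,0,0,0,0,0,0,0.0025,0,0,0,0,0,0,0.0025,0,0,0,0,0,0,0.0025,0,0,0,0],
)

```text
time_s: 21.32
ee_pos: [0.5297, 0.0715, 0.0671]
orientation: [0.53, -0.463, 0.536, 0.465]
force: [-4.8, -2.5, -0.2]
width: 0.0216
```

Emit:
move_arm(
  rows=[0,0,0.0025,0,0,0,0,0,0,0.0025,0,0,0,0,0,0,0.0025,0,0,0,0,0,0,0.0025,0,0,0,0,0,0,0.0025,0,0,0,0,0,0,0.0025,0,0,0,0,0,0,0.0025,0,0,0,0,0,0,0.0025,0,0,0,0],
)

```text
time_s: 21.98
ee_pos: [0.5371, 0.0937, 0.0689]
orientation: [0.532, -0.466, 0.532, 0.465]
force: [0.1, 0.1, -0.6]
width: 0.0213
```

Force dropped to zero and x jumped 4.6 mm more than the slide alone gives, so the blade has dropped into the recess. I'll push in now.

Emit:
move_arm(
  rows=[0,-0.002,0,0,0,0,0,0,-0.002,0,0,0,0,0,0,-0.002,0,0,0,0,0,0,-0.002,0,0,0,0,0,0,-0.002,0,0,0,0,0,0,0,0,0,0,0,0,0,0,0,0,0,0,0,0,0,0,0,0,0,0],
)

```text
time_s: 22.65
ee_pos: [0.5446, 0.0913, 0.068]
orientation: [0.531, -0.465, 0.534, 0.465]
force: [-1.9, -0.7, 0.2]
width: 0.0215
```

Emit:
move_arm(
  rows=[0,-0.002,0,0,0,0,0,0,-0.002,0,0,0,0,0,0,-0.002,0,0,0,0,0,0,-0.002,0,0,0,0,0,0,0,0,0,0,0,0,0,0,0,0,0,0,0,0,0,0,0,0,0,0,0,0,0,0,0,0,0],
)

```text
time_s: 23.32
ee_pos: [0.5517, 0.0903, 0.0677]
orientation: [0.531, -0.464, 0.534, 0.466]
force: [-5.2, -0.0, 0.2]
width: 0.021
```

```bash
python3 - <<'E'
from h import *
st();K,W=cam('scene');p,d=r.camera('scene');cv2.imwrite('pics/s9.png',p);d0=np.load('pics/scene0.npy')
D=np.abs(d-d0)>.02;D&=(d>0);print('changed px in lid area',D[190:250,290:400].sum())
for uv in((340,215),(350,225),(360,235)):print(d[uv[1],uv[0]],d0[uv[1],uv[0]])
E
```

```text
t 23.3167 q [-0.87  0.54  0.78  1.96 -0.5   0.85  1.62] p [0.5517 0.0903 0.0677] w 0.021 F [-5.2 -0.   0.2] yawy 172.3 xax [-0.005 -0.002 -1.   ]
changed px in lid area 2597
1.3461099 1.2764691
1.3164717 1.2050331
1.2894804 1.1460319
```

The lid is springing up, so I'll draw the blade straight back out.

Emit:
move_arm(
  rows=[0,0.008,0,0,0,0,0,0,0.012,0,0,0,0,0,0,0.015,0,0,0,0,0,0,0.02,0,0,0,0,0,0,0.02,0,0,0,0,0,0,0.015,0,0,0,0,0,0,0.01,0,0,0,0,0,0,0,0,0,0,0,0],
)

```text
time_s: 24.03
ee_pos: [0.4529, 0.1041, 0.0684]
orientation: [0.532, -0.465, 0.533, 0.465]
force: [-0.1, -0.7, -1.1]
width: 0.0218
```

```bash
python3 - <<'E'
from h import *
s=st();plan([s['ee_pos'][0],s['ee_pos'][1],.0055],172.3)
E
```

```text
t 24.0333 q [-1.07  0.37  0.86  2.19 -0.42  0.75  1.5 ] p [0.4529 0.1041 0.0684] w 0.0218 F [-0.1 -0.7 -1.1] yawy 172.3 xax [-0.002 -0.001 -1.   ]
turn deg [-0.01 -0.08 -0.09]
shift mm [62.9  0.   0. ]
```

Emit:
move_arm(
  rows=[0.02,0,0,0,0,0,0,0.02,0,0,0,0,0,0,0.012,0,0,0,0,0,0,0.006,0,0,0,0,0,0,0.004,0,0,0,0,0,0,0.002,0,0,0,0,0,0,0,0,0,0,0,0,0,0,0,0,0,0,0,0],
)

```text
time_s: 24.7
ee_pos: [0.4554, 0.1033, 0.0057]
orientation: [0.532, -0.465, 0.533, 0.465]
force: [-3.3, -0.6, 5.1]
width: 0.0212
```

Emit:
move_arm(
  rows=[0,0,0,0,0,0,60,0,0,0,0,0,0,60,0,0,0,0,0,0,60,0,0,0,0,0,0,60,0,0,0,0,0,0,60,-0.03,0,0,0,0,0,60,-0.04,0,0,0,0,0,60,-0.04,0,0,0,0,0,60],
)

```text
time_s: 25.37
ee_pos: [0.4528, 0.103, 0.1145]
orientation: [0.53, -0.465, 0.535, 0.465]
force: [0.5, 1.4, 0.8]
width: 0.0511
```

Emit:
move_arm(
  rows=[-0.04,0,-0.04,0,0,0,60,0,0,-0.04,0,0,0,60,0,0,-0.04,0,0,0,60,0,0,-0.04,0,0,0,60,0,0,-0.04,0,0,0,60,0,0,-0.04,0,0,0,60,0,0,0,0,0,0,60,0,0,0,0,0,0,60],
)

```text
time_s: 26.03
ee_pos: [0.4223, -0.1265, 0.1446]
orientation: [0.533, -0.463, 0.535, 0.463]
force: [-0.5, 0.2, -0.5]
width: 0.0514
```

```bash
python3 - <<'E'
from h import *
st()
K,W=cam('top');p,d=r.camera('top');cv2.imwrite('pics/t10.png',p)
q,_=r.camera('scene')
cv2.imwrite('pics/f10.png',np.hstack([cv2.resize(p[110:310,210:360],(420,560)),cv2.resize(q[150:310,190:290+10],(380,560))]))
d2=d.copy()
for uv in((290,180),(290,150)):print(dep(K,W,d,uv))
E
```

```text
t 26.0333 q [-0.86  0.16  1.15  2.2  -0.18  0.89  1.82] p [ 0.4223 -0.1265  0.1446] w 0.0514 F [-0.5  0.2 -0.5] yawy 171.8 xax [-0.002 -0.002 -1.   ]
[0.74487852 0.02006841 0.0231384 ]
[0.7426446  0.00747213 0.24227045]
```

View pics/f10.png

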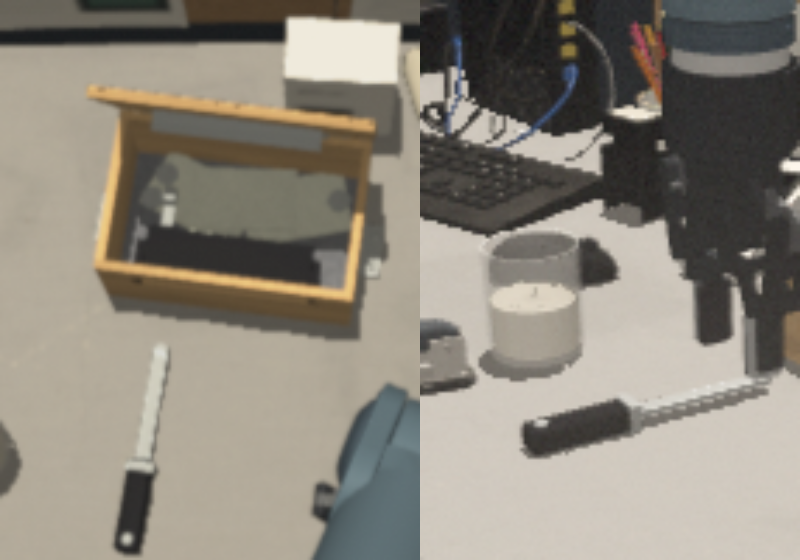

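The lid is fully open, with a point near its edge at z≈0.24 m where 1.25 rad puts the edge itself at about 0.25. The key lies flat in front of the box and the arm is clear.

```bash
python3 -c "
from workcell import r
print(r.hand_in())"
```

```text
the job is handed in; nothing more can be done
None
```

The tip box is open and the job is handed in at about 26 s of the 72 s allowed; no verdict was reported.

I drew the key from the right-hand pigeonhole by its blade, laid it down and took it again by the handle. Sliding the blade left along the back of the slot, I felt it drop into the recess near the left end. Pushing there met the catch at about 5 N, and the lid sprang up. I then drew the key out and laid it in front of the box.

**Last checks:**
- **Lid:** open, with a point near its edge at z ≈ 0.24 m. At 1.25 rad the edge itself should stand at about 0.25 m.
- **Key:** lying flat, in front of the box's front face in the last picture.
- **Arm:** clear of everything, with only noise on the force reading.
- **Other things:** I never touched them, and the candle looked in place in the last picture. I did not measure any of them again at the end.
- **Catch:** I did not measure its return, but the blade is fully out of the slot.

**Disagreements:** the scene camera put the slot about 4 mm higher than its stated height, within what the blade's fit allowed. The key tip measured about 4 mm short of where the arm's pose put it. Neither mattered.

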